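# Load the specimen rotor into the spin dryer

### The arm

A 6-joint arm with a two-finger parallel gripper is mounted at the origin on a cart in front of the work surface, level with it; the furniture and walls round the work are solid. World frame = base frame: x ahead of the robot, y to its left, z up, the work surface at z = 0. Lengths are in m, angles in degrees, forces in N, time in s.
With the tool pointing down it reaches from about 0.3 to 0.95 m from the base axis. Payload 3.1 kg.
Tool frame: the origin (TCP) lies at the very end of the fingers, on their centre line; the grasp point (between the pads) lies 19 mm behind it; z points along the fingers, y is the line along which they close (so a half turn about z gives the same grasp; the last joint's range is limited). The gripper opens to 85 mm and grips with 20 to 120 N. Pads are 22 mm wide; open, the fingers measure 114 mm over their backs; the gripper's body (76 mm by 85 mm) begins 54 mm behind the grasp point. The pads swing forward as they close: fully open they stand 13 mm farther back than shut.
Start: joints at [-75.269, 17.653, 93.61, -0, 68.738, -3.994], TCP at [0.201, -0.592, 0.231] pointing down, gripper open.
Joint ranges: [-175.34, 175.34], [-45.06, 112.39], [2.9, 150.54], [-68.45, 248.45], [3.09, 151.38], [-168.51, 168.51]. Speed limits (degrees/s): [159.86, 159.86, 180, 180, 180, 180].

### API

Orientations are given as [roll, pitch, yaw] about the fixed x, y, z axes, in that order (R = Rz(yaw) Ry(pitch) Rx(roll)).
In Python, from bench import robot, optics gives the robot as it stands. The module is installed in compiled form; this text tells all that it offers.
- The arm moves only by the tool jog_arm, never from a script. Its argument "commands" is text: rows parted by semicolons, each of 4 numbers parted by spaces: the shift along the tool's x, y, z in units of 30 mm (1.0 is 30 mm), then the turn about the tool's z in units of 0.08 rad (1.0 is 0.08 rad). In form: dx dy dz turn; .... A call has 1 to 5 rows; each row shifts and turns the commanded pose from where the row before left it, along the tool's axes as they then stand; what a row does not reach is not made up. A row lasts 1/10 s, in which the tool goes at most 50 mm and 8.59 degrees, less where a joint would pass 70% of its speed; a pose out of reach is approached as far as the arm can. A call with a number of a shift or a turn outside -1 to 1 is refused whole. A call with a gripper value outside its range is refused whole. "hand" is the opening, from -1 (shut) to 1 (fully open), set as the call begins (left out, the last holds). The fingers move at their own pace and stop on an object; "grip_force" is the grip in N (left out, the last holds). Time passes only in rows, so rows that do not move let the fingers close. It gives the time, the measured TCP pose, the force, the opening and the grip force at its end, in the units of the state.
- robot.read_state(): the state, without advancing time (a new reading comes with each control period).
- optics.grab_frame(name): name is "side" or "top"; returns a dict with "color" (480x640x3 uint8, red, green, blue), "z_map" (480x640 float32, m along the optical axis (not along the pixel's ray), 0 where there is no reading), "vfov" (degrees; the focal length in pixels is half the picture's height over the tangent of half this angle, whatever the lens; pixels are square), "cx", "cy" (the principal point, pixels), "world_from_camera" (4x4, takes a point from camera to world coordinates). Camera axes: x right, y up, looking along -z (the intrinsics and any distortion apply to the point x, -y, -z); pixel columns grow to the right and rows downward; lengths in m; the calibration is good to about 2 mm. A picture is of the moment at which its call begins.
- robot.close_job(): hands the job in; it is judged then, once.
The state is a dict: "clock": time; "joints": joint angles; "qvel": joint speeds; "tau": joint torques, N m; "tool_pos": TCP position; "tcp_rot": TCP orientation; "force": force on the tool from outside, world axes, zero at the start; "moment": the same for the moment, N m; "grip_width": finger opening in m; "finger_force": force on a finger pad.
Only numpy, scipy, OpenCV 4.12 (cv2) and the standard library are available. Lean on these libraries where they do the work, as an engineer would, in place of code of your own. Each camera call takes 0.05 s, during which the arm holds its last target. There are 200 camera calls.

### The job

Load the spin dryer: lower the specimen rotor onto the drive platter inside the drum so that its bore goes over the centre spigot, and turn it by feel, without forcing it, until the three drive pegs let it drop fully home; then swing the clear lid down shut. Leave the other things on the bench where they are.

Things in the scene. Friction and masses are not known exactly. Their poses are not given: they have to be found in the camera images.
- rotor: Specimen rotor, loose: aluminium disc 128 mm in diameter, 28 mm thick, with six black specimen mounts clamped in its top (they reach 33 mm above the underside, 29 to 60 mm from the axis) and a round steel lifting stem in the middle, its top 68 mm above the underside. 0.5 to 0.75 kg. Origin: centre of the underside, z up along the stem.
- stem (a point): Point on the rotor's axis 50 mm above its underside, where the stem is held: round, 32 mm in diameter from 34 to 60 mm above the underside, a 36 mm cap above it.
- slot (a point): Middle of one of the three kidney slots in the rotor's underside (24 mm from the axis, on the rotor's x axis; the others at 120 and 240 degrees). Slots are 13 mm wide radially and 22 mm deep; a 10 mm peg has 0.09 rad of free play either way along the slot. Between them, on the axis, is a bore 19 mm in diameter, 22 mm deep.
- dryer: Spin dryer, fixed: white drum 194 mm in outer diameter, rim 117 mm above the bench, with a round well 172 mm in diameter, and a low control pod at its front. Origin: on the bench under the drum's axis; x points to the back (to the lid's hinge), z up. Drive platter in the well.
- seat (a point): Centre of the platter's top face, 45 mm above the bench. Here stand a spigot (16 mm in diameter, 20 mm tall, its top coned) and round it three pegs (10 mm in diameter, 12 mm tall, at radius 24 mm, 120 degrees apart, at an unreported angle). Rotor home: its origin lies here; on the pegs it is 12 mm too high. If pressed hard the platter (0.4 N m) turns along.
- lid (a joint): Angle of the dryer's clear round lid (rad): 0 is shut flat on the rim, 1.7 stands open, leaning back a little; at most 1.95. Stiff: it stays at any angle. The lid is a disc 195 mm in diameter, centred 106 mm from the hinge, 6 mm thick, its outer face 2 mm beyond the hinge plane. It shuts only with the rotor home.
- lid_hinge (a point): Middle of the lid's hinge axis, 106 mm behind the drum's axis, 122 mm above the bench; the axis is level, along the dryer's y.
- lid_tab (a point): Free end of the black finger tab (52 mm wide, 9 mm thick, 24 mm long) on the lid's edge farthest from the hinge, 226 mm from the hinge axis.
- wash_bottle: White wash bottle with a red cap and bent spout, 66 mm in diameter and 225 mm tall; a bystander. Origin: centre of its underside.
- loupe: Small stand magnifier, 46 mm in diameter, 34 mm tall; a bystander. Origin: centre of its underside.
- etchant: Brown dropper bottle, 46 mm in diameter, 120 mm tall; a bystander. Origin: centre of its underside.
- parts_bin: Open blue plastic bin, 66 x 110 x 48 mm; a bystander. Origin: centre of its underside.

How it is judged (in metres and radians):
On the way, in this order (a step that is already met when the one before it is completed fails the run):
1. the rotor is fully home over the spigot and the pegs while the lid is still open (z of rotor in the frame of seat below 0.003 m and horizontal distance between rotor and seat below 0.005 m and angle between rotor's own z axis and vertical below 0.04 rad and value of joint lid above 0.8 rad), for 0.2 s.
2. the lid is shut (value of joint lid below 0.05 rad), for 0.2 s.
At the end, for the whole second after the job is handed in: The rotor stands level (within 0.04 rad) and at rest on the platter, within 3 mm of fully down and 5 mm of centred, its slots over the pegs, and the lid is shut to within 0.05 rad (z of rotor in the frame of seat below 0.003 m and horizontal distance between rotor and seat below 0.005 m and angle between rotor's own z axis and vertical below 0.04 rad and linear speed of rotor below 0.02 m/s and value of joint lid below 0.05 rad); the robot touches nothing.
It fails at once if the rotor is forced down on the dryer with more than 90 N (contact force between rotor and dryer above 90 N).
It fails at once if the rotor is tipped over by more than 0.7 rad (angle between rotor's own z axis and vertical above 0.7 rad).
It fails at once if a bystander is shifted by more than 30 mm (distance of any of wash_bottle, loupe, etchant, parts_bin from where it was at the start of the episode above 0.03 m).
It also fails if it takes over 67 s, if anything falls off the work surface, if the arm or the gripper's body presses on something with over 40 N, if the wrist force passes 120 N, or if a joint passes its speed limit or range.

## Working session

There is one attempt and no reset: what is moved stays moved. The work goes in short steps, Python scripts to look and compute and a tool call to move; the robot and the scene stay as the last step left them, time stands still between calls to the robot, and variables do not carry over. Pictures are saved under pics/ and viewed, at most 10 in all, crops included, and the job is handed in when it is done.

Besides the shell and the picture viewer there is one more tool, called by a JSON object that holds its "name" and its "arguments", one argument or row to a line. jog_arm: Moves the arm, as the interface text tells. Its arguments: {"type":"object","properties":{"commands":{"type":"string"},"hand":{"type":"number"},"grip_force":{"type":"number"}},"required":["commands"]}

```bash
mkdir -p pics; cat > h.py <<'E'
import numpy as np, cv2
from bench import robot, optics
def grab(n,save=None):
    f=optics.grab_frame(n)
    if save: cv2.imwrite(f'pics/{save}.png',f['color'][:,:,::-1])
    return f
def cloud(f):
    h,w=f['z_map'].shape; fl=h/2/np.tan(np.radians(f['vfov'])/2)
    v,u=np.mgrid[:h,:w]; z=f['z_map']
    P=np.stack([(u-f['cx'])/fl*z,-(v-f['cy'])/fl*z,-z,np.ones_like(z)],-1)
    return (P@np.array(f['world_from_camera']).T)[...,:3]
def ray(f,u,v):
    fl=f['z_map'].shape[0]/2/np.tan(np.radians(f['vfov'])/2)
    T=np.array(f['world_from_camera']); d=T[:3,:3]@np.array([(u-f['cx'])/fl,-(v-f['cy'])/fl,-1]); return T[:3,3],d
def onz(f,u,v,z):
    o,d=ray(f,u,v); return o+d*(z-o[2])/d[2]
E
python3 - <<'E'
from h import *
for n in('top','side'):
    f=grab(n,n+'0'); print(n,f.keys(),f['vfov'],f['cx'],f['cy']); print(np.round(f['world_from_camera'],3))
    np.savez(n+'0',**{k:f[k] for k in f if k!='name'})
print(robot.read_state())
E
```

```text
top dict_keys(['color', 'z_map', 'vfov', 'cx', 'cy', 'world_from_camera']) 51.729799562636366 323.3159503937325 244.65934194461684
[[-0.025  0.986 -0.167  0.453]
 [-1.    -0.027 -0.01  -0.17 ]
 [-0.015  0.167  0.986  1.025]
 [ 0.     0.     0.     1.   ]]
side dict_keys(['color', 'z_map', 'vfov', 'cx', 'cy', 'world_from_camera']) 53.34231279693945 311.96991708578776 233.12755249689093
[[ 2.900e-02 -8.370e-01  5.460e-01  1.129e+00]
 [ 1.000e+00  2.500e-02 -1.500e-02 -1.910e-01]
 [-1.000e-03  5.460e-01  8.380e-01  9.060e-01]
 [ 0.000e+00  0.000e+00  0.000e+00  1.000e+00]]
{'clock': 0.1, 'joints': array([-7.52689948e+01,  1.76996816e+01,  9.36825171e+01,  5.09098255e-04,
        6.87395693e+01, -3.99073458e+00]), 'qvel': array([ 0.0023229 , -0.08304539, -0.17185842, -0.01627819, -0.03392334,
        0.03706606]), 'tau': array([-8.43115176e-04, -4.16408336e+01, -2.77644682e+01, -1.70640269e-04,
        4.01626574e-03, -2.34627481e-05]), 'tool_pos': array([ 0.20041952, -0.59119226,  0.23015773]), 'tcp_rot': array([-1.79878560e+02, -8.94736106e-03,  1.87215452e+01]), 'force': array([ 0.84866806,  0.49621929, -0.00089402]), 'moment': array([-0.04092057, -0.00016613,  0.06428382]), 'finger_force': 0.0, 'grip_width': 0.08582446039548251}
```

View pics/top0.png

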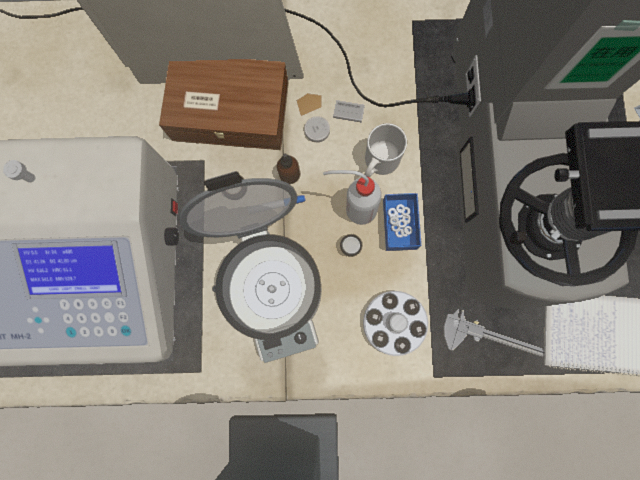

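View pics/side0.png

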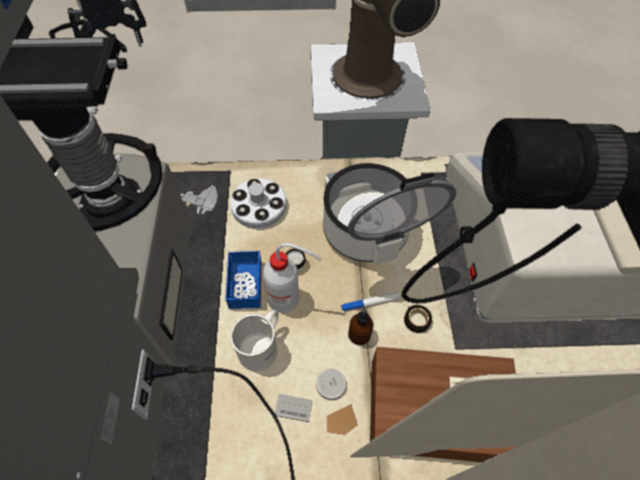

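Top view: drum at about (267,287) with the spigot near (271,289), rotor stem at (398,321), lid open at (240,208), and loupe, wash bottle and bin above and between them. Side view: rotor stem at (257,188), drum at (370,210), lid at (405,210). Next I measure these.

```bash
python3 - <<'E'
from h import *
def fit(P):
    A=np.c_[2*P[:,:2],np.ones(len(P))]; s=np.linalg.lstsq(A,(P[:,:2]**2).sum(1),rcond=None)[0]
    return s[:2],np.sqrt(s[2]+s[0]**2+s[1]**2)
def rfit(P):
    for _ in range(8):
        c,r=fit(P); e=abs(np.hypot(*(P[:,:2]-c).T)-r); P=P[e<max(2*np.median(e),.001)]
    return c,r,len(P)
for n in('top','side'):
    f=dict(np.load(n+'0.npz')); C=cloud(f); ok=f['z_map']>0
    r0=C[321,398] if n=='top' else C[186,257]; print(n,'stem px',r0)
    m=ok&(np.hypot(C[...,0]-r0[0],C[...,1]-r0[1])<.03)&(C[...,2]>.055)&(C[...,2]<.085)
    print(' stem z',np.percentile(C[m][:,2],[10,50,90]),'mean',C[m].mean(0))
    q=m&(abs(C[...,2]-np.median(C[m][:,2]))<.004); k=q.astype(np.uint8)
    cs=max(cv2.findContours(k,0,cv2.CHAIN_APPROX_NONE)[0],key=len)[:,0]; (u,v),rr=cv2.minEnclosingCircle(cs); print(' cap centre',u,v,onz(f,u,v,.068), 'mean',C[q].mean(0),len(C[q]))
    d=ok&(np.hypot(C[...,0]-r0[0],C[...,1]-r0[1])<.075)&(abs(C[...,2]-.029)<.006)
    cs=max(cv2.findContours(d.astype(np.uint8),0,cv2.CHAIN_APPROX_NONE)[0],key=len)[:,0]
    print(' disc',rfit(np.array([onz(f,*p,.028) for p in cs])), 'z',np.median(C[d][:,2]))
    # drum rim
    g=onz(f,*((267,287) if n=='top' else (365,200)),.1)
    rim=ok&(np.hypot(C[...,0]-g[0],C[...,1]-g[1])<.125)&(abs(C[...,2]-.117)<.007)
    print(' rim',rfit(C[rim]),np.median(C[rim][:,2]))
    pl=ok&(np.hypot(C[...,0]-g[0],C[...,1]-g[1])<.07)&(abs(C[...,2]-.045)<.006); print(' plat z',np.median(C[pl][:,2]),pl.sum())
    hi=ok&(np.hypot(C[...,0]-g[0],C[...,1]-g[1])<.04)&(C[...,2]>.052)&(C[...,2]<.07); 
    nl,_,st,ce=cv2.connectedComponentsWithStats(hi.astype(np.uint8))
    for i in range(1,nl):
        if st[i,4]>3: print('  bump',ce[i],st[i,4],C[int(ce[i][1]),int(ce[i][0])])
    lid=ok&(np.hypot(C[...,0]-g[0],C[...,1]-g[1])<.25)&(C[...,2]>.14)&(C[...,2]<.38)
    print(' lid',C[lid].min(0),C[lid].max(0),lid.sum())
    P=C[lid]; t=P[P[:,2]>np.percentile(P[:,2],97)]; print(' lid top',t.mean(0))
f=dict(np.load('top0.npz')); c=f['color'][230:370,190:340,::-1]
a=cv2.resize(c,None,fx=4,fy=4,interpolation=2)
cv2.imwrite('pics/crop1.png',a)
E
```

```text
top stem px [ 0.46389748 -0.29898118  0.06668957]
 stem z [0.06558449 0.06779052 0.07037429] mean [ 0.461508   -0.29934798  0.06789551]
 cap centre 398.46722412109375 322.2213134765625 [ 0.46156027 -0.29957871  0.068     ] mean [ 0.46150952 -0.29966913  0.06786129] 270
 disc (array([ 0.46151619, -0.29927923]), np.float64(0.06290080017884885), 174) z 0.029912386131458524
 rim (array([ 0.5334911 , -0.05704611]), np.float64(0.09155760395313117), 1943) 0.11713133138297294
 plat z 0.045195896206985386 2772
  bump [261.5 281.8] 20 [ 0.54816584 -0.03597315  0.05830604]
  bump [282.85 282.9 ] 20 [ 0.54493588 -0.07736046  0.0602573 ]
  bump [271.48148148 288.38888889] 54 [ 0.53323248 -0.05650115  0.06666647]
  bump [270.9 300.7] 20 [ 0.51085277 -0.05292316  0.0544042 ]
 lid [ 0.44964816 -0.24586289  0.14001322] [0.72380772 0.1969832  0.34917448] 11904
 lid top [ 0.66774698 -0.02016203  0.34294436]
side stem px [ 0.45507352 -0.29546817  0.06955658]
 stem z [0.06125758 0.06823206 0.07053308] mean [ 0.46515932 -0.29882994  0.06720803]
 cap centre 255.36538696289062 189.51922607421875 [ 0.46371789 -0.29896162  0.068     ] mean [ 0.46368081 -0.2990509   0.06846312] 168
 disc (array([ 0.46372989, -0.29879943]), np.float64(0.0631732274974299), 104) z 0.030404179073915905
 rim (array([ 0.5439771 , -0.04973317]), np.float64(0.09788493874920497), 415) 0.11720581971751448
 plat z 0.04536246143775091 535
 lid [ 0.45280079 -0.24920985  0.1400214 ] [0.72083539 0.17934222 0.34843593] 5972
 lid top [ 0.67092224 -0.0188454   0.34566107]
```

View pics/crop1.png

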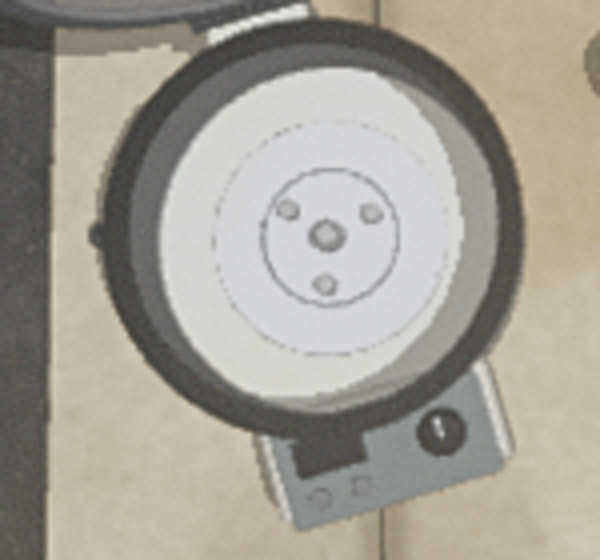

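The crop shows the spigot at crop (327,236), the pegs at (288,210), (371,213) and (325,284), and the hinge at the upper left, so the dryer yaw is about 16°. The stem axis is at about (0.4625, -0.299) and the seat at about (0.534, -0.0565). Starting the approach.

{"name": "jog_arm", "arguments": {
  "commands": "0 -1 0 1; 0 -1 0 1; 0 -1 0 1; 0 -1 0 0; 0 -1 0 0",
  "hand": 1,
  "grip_force": 60
}}

```text
clock: 0.6
tool_pos: [0.1731, -0.4434, 0.2306]
tcp_rot: [-179.9, 0.0, 4.9]
force: [0.5, 0.2, -0.2]
grip_width: 0.0854
finger_force: 0.0
```

```bash
cat >> h.py <<'E'
def go(x,y,z):
    from scipy.spatial.transform import Rotation as R
    s=robot.read_state(); p=np.array(s['tool_pos']); r=R.from_euler('xyz',s['tcp_rot'],degrees=True)
    print('clk',round(s['clock'],2),'tcp',p.round(4),'rot',np.round(s['tcp_rot'],1),'j6',round(s['joints'][5],1),'F',np.round(s['force'],1),'w',round(s['grip_width'],4))
    print('units',(r.inv().apply(np.array([x,y,z])-p)/.03).round(2))
E
python3 - <<'E'
from h import *
go(.4625,-.2993,.12)
f=dict(np.load('top0.npz')); C=cloud(f); m=(np.hypot(C[...,0]-.4625,C[...,1]+.2993)<.064)&(C[...,2]>.02)&(f['color'].max(-1)<75)
n,_,s,c=cv2.connectedComponentsWithStats(m.astype(np.uint8))
for i in range(1,n):
    if s[i,4]>15: p=onz(f,*c[i],.033); print('mount',np.degrees(np.arctan2(p[1]+.2993,p[0]-.4625)).round(0),np.hypot(p[1]+.2993,p[0]-.4625).round(3))
for u,v,z in((271.48,288.39,.064),(261.5,281.8,.057),(282.85,282.9,.057),(270.9,300.7,.057)): print(onz(f,u,v,z).round(4))
E
```

```text
clk 0.6 tcp [ 0.1731 -0.4434  0.2306] rot [-179.9    0.     4.9] j6 11.1 F [ 0.5  0.2 -0.2] w 0.0854
units [10.03 -3.95  3.69]
[ 0.5327 -0.0571  0.064 ]
[ 0.5467 -0.0368  0.057 ]
[ 0.5434 -0.0787  0.057 ]
[ 0.5093 -0.055   0.057 ]
```

{"name": "jog_arm", "arguments": {
  "commands": "1 -0.4 0 0; 1 -0.4 0 0; 1 -0.4 0 0; 1 -0.4 0 0; 1 -0.4 0 0"
}}

```text
clock: 1.1
tool_pos: [0.3185, -0.3713, 0.2309]
tcp_rot: [-180.0, 0.0, 5.0]
force: [0.4, 0.2, 0.1]
grip_width: 0.0846
finger_force: 0.0
```

{"name": "jog_arm", "arguments": {
  "commands": "1 -0.4 0 0; 1 -0.4 0 0; 1 -0.4 0.5 0; 1 -0.4 0.8 0; 1 -0.3 1 0"
}}

```text
clock: 1.6
tool_pos: [0.4641, -0.3021, 0.1625]
tcp_rot: [179.9, -0.1, 5.0]
force: [0.5, 0.0, 0.2]
grip_width: 0.0853
finger_force: 0.0
```

```bash
python3 - <<'E'
from h import *
go(.4625,-.2993,.03)
f=grab('top'); a=cv2.resize(f['color'][250:400,310:490,::-1],None,fx=4,fy=4,interpolation=2); cv2.imwrite('pics/crop2.png',a)
E
```

```text
clk 1.6 tcp [ 0.4641 -0.3021  0.1625] rot [ 1.799e+02 -1.000e-01  5.000e+00] j6 47.4 F [0.5 0.  0.2] w 0.0853
units [-0.05 -0.11  4.42]
```

View pics/crop2.png

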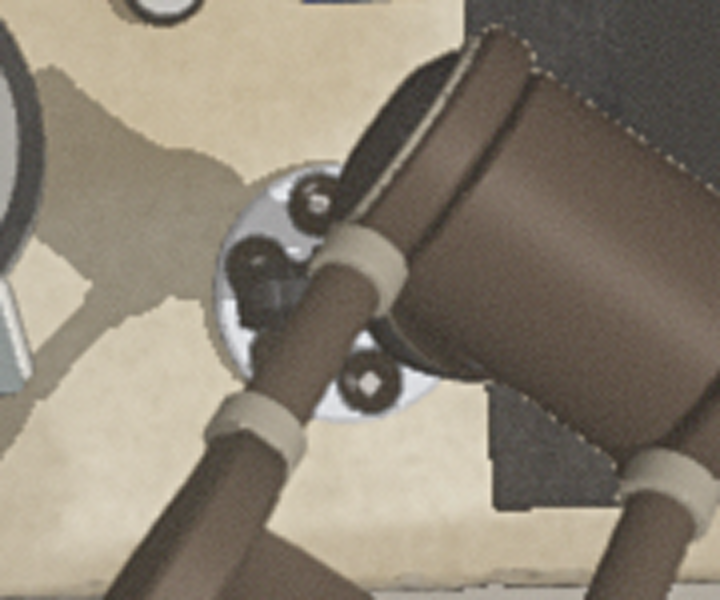

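The arm hides most of the rotor. The left finger at crop (270,290) stands over the gap between two mounts, which is good. Lowering and gripping.

{"name": "jog_arm", "arguments": {
  "commands": "-0.05 -0.1 1 0; 0 0 1 0; 0 0 1 0; 0 0 0.9 0; 0 0 0.5 0"
}}

```text
clock: 2.15
tool_pos: [0.4584, -0.2982, 0.0275]
tcp_rot: [-179.8, 0.2, 5.0]
force: [-1.1, 1.1, -0.3]
grip_width: 0.0857
finger_force: 0.0
```

{"name": "jog_arm", "arguments": {
  "commands": "0 0 0 0; 0 0 0 0; 0 0 0 0; 0 0 0 0; 0 0 0 0",
  "hand": -1,
  "grip_force": 60
}}

```text
clock: 2.65
tool_pos: [0.4614, -0.2992, 0.0324]
tcp_rot: [-180.0, -0.1, 4.9]
force: [-1.2, 3.6, 5.1]
grip_width: 0.033
finger_force: 58.2
```

{"name": "jog_arm", "arguments": {
  "commands": "0 0 0 0; 0 0 0 0; 0 0 0 0; 0 0 0 0; 0 0 0 0"
}}

```text
clock: 3.15
tool_pos: [0.4614, -0.2993, 0.0324]
tcp_rot: [-180.0, -0.1, 4.9]
force: [-1.0, 3.3, 5.4]
grip_width: 0.0331
finger_force: 58.3
```

{"name": "jog_arm", "arguments": {
  "commands": "0 0 -0.3 0; 0 0 -0.6 0; 0 0 -1 0; 0 0 -1 0; 0 0 -1 0"
}}

```text
clock: 3.65
tool_pos: [0.459, -0.2989, 0.1475]
tcp_rot: [-179.9, 0.1, 5.0]
force: [0.8, -0.5, -8.1]
grip_width: 0.0331
finger_force: 60.0
```

{"name": "jog_arm", "arguments": {
  "commands": "0 0 -1 0; 0 0 -0.8 0; 0 0 0 0; 0 0 0 0; 0 0 0 0"
}}

```text
clock: 4.15
tool_pos: [0.4585, -0.2983, 0.1986]
tcp_rot: [-179.8, 0.2, 5.0]
force: [-0.5, -0.2, -8.1]
grip_width: 0.0333
finger_force: 60.0
```

```bash
python3 - <<'E'
from h import *
go(.534,-.057,.203)
f=grab('side'); C=cloud(f)
m=(C[...,2]>.13)&(C[...,2]<.172)&(np.hypot(C[...,0]-.4614,C[...,1]+.2993)<.09)&(f['z_map']>0); print(m.sum(),C[m].mean(0))
cv2.imwrite('pics/side2.png',f['color'][60:360,120:520,::-1].repeat(2,0).repeat(2,1)[:600,:800])
E
```

```text
clk 4.15 tcp [ 0.4585 -0.2983  0.1986] rot [-179.8    0.2    5. ] j6 47.4 F [-0.5 -0.2 -8.1] w 0.0333
units [ 3.2  -7.8  -0.13]
59 [ 0.50952957 -0.29121444  0.17011056]
```

View pics/side2.png

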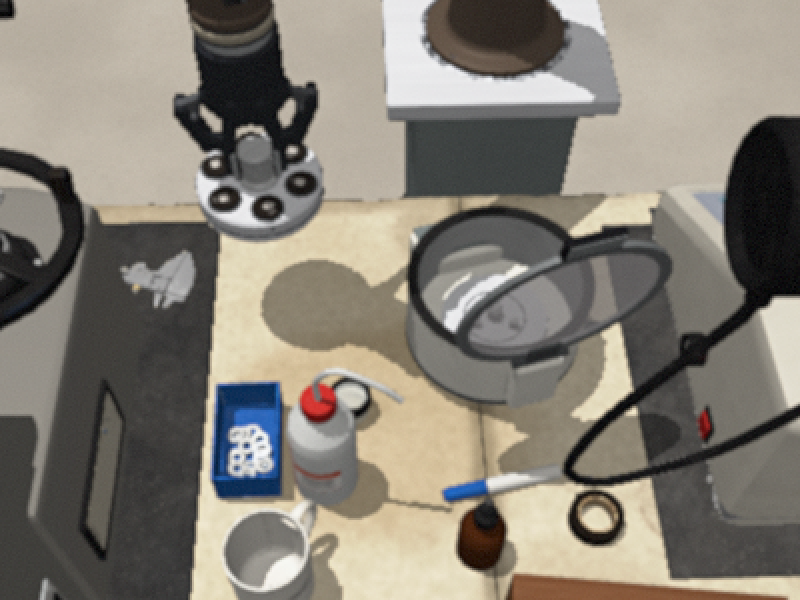

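The side view shows the rotor held level at crop (258,185), with its shadow on the bench and the bystanders undisturbed. Now I measure the held rotor's axis relative to the TCP, and the seat as the same camera sees it.

```bash
python3 - <<'E'
from h import *
for n in('side',):
    f=grab(n); C=cloud(f); go(.534,-.057,.2); p=robot.read_state()['tool_pos']
    d=np.hypot(C[...,0]-p[0],C[...,1]-p[1])
    m=(d<.07)&(abs(C[...,2]-.196)<.006)&(f['z_map']>0)
    cs=max(cv2.findContours(m.astype(np.uint8),0,cv2.CHAIN_APPROX_NONE)[0],key=len)[:,0]
    z=np.median(C[m][:,2]); P=np.array([onz(f,*q,z) for q in cs])
    P=P[(np.hypot(P[:,0]-p[0],P[:,1]-p[1])>.05)&(P[:,0]>p[0])]
    from scipy.optimize import least_squares
    r=least_squares(lambda c:np.hypot(P[:,0]-c[0],P[:,1]-c[1])-.064,p[:2],loss='soft_l1',f_scale=.001); print(n,'disc',r.x,z,len(P),'rel',r.x-p[:2],'rms',np.sqrt(np.mean(r.fun**2)))
    q=(d<.025)&(abs(C[...,2]-.234)<.006); k=np.argwhere(q); print('cap',q.sum(),C[q].mean(0))
    rim=(np.hypot(C[...,0]-.534,C[...,1]+.057)<.11)&(np.hypot(C[...,0]-.534,C[...,1]+.057)>.08)&(abs(C[...,2]-.117)<.004)&(C[...,0]<.53)
    Q=C[rim]; r=least_squares(lambda c:np.hypot(Q[:,0]-c[0],Q[:,1]-c[1])-.0915,[.534,-.057],loss='soft_l1',f_scale=.002); print('rim',r.x,len(Q))
    print(Q[:, :2].min(0),Q[:,:2].max(0))
    g=onz(f,362,212,.05); 
    a=cv2.resize(f['color'][150:260,310:450,::-1],None,fx=5,fy=5,interpolation=2); cv2.imwrite('pics/crop3.png',a)
E
```

```text
clk 4.25 tcp [ 0.4588 -0.2985  0.1986] rot [-179.8    0.2    5. ] j6 47.4 F [-0.2  0.6 -7.5] w 0.0335
units [ 3.19 -7.8  -0.03]
side disc [ 0.46246155 -0.29926931] 0.19650288858276888 88 rel [ 0.00362816 -0.00078839] rms 0.0012427958871763472
cap 250 [ 0.46322837 -0.29925577  0.23433034]
rim [ 0.53549448 -0.05623444] 535
[ 0.43420299 -0.15191771] [0.52979022 0.0242118 ]
```

View pics/crop3.png

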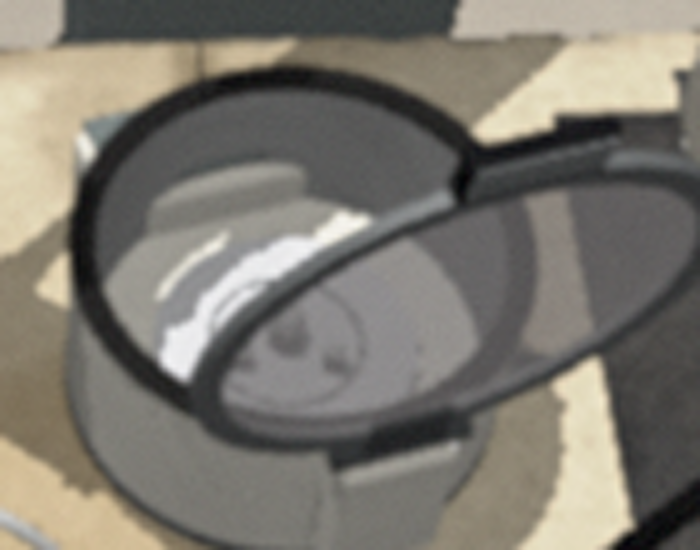

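The spigot is visible through the lid at crop (288,325), with pegs at (247,358) and (335,362). The relative shift, both ends taken from the same camera, is about (0.0727, 0.243). Moving over the drum.

{"name": "jog_arm", "arguments": {
  "commands": "0.2 -0.5 0 0; 0.4 -1 0 0; 0.4 -1 0 0; 0.4 -1 0 0; 0.4 -1 0 0"
}}

```text
clock: 4.75
tool_pos: [0.5022, -0.1583, 0.2002]
tcp_rot: [-179.9, 0.1, 5.0]
force: [0.5, 0.8, -7.5]
grip_width: 0.0337
finger_force: 60.4
```

{"name": "jog_arm", "arguments": {
  "commands": "0.4 -1 0 0; 0.4 -1 0 0; 0.4 -1 0 0; 0.1 -0.3 0 0; 0 0 0 0"
}}

```text
clock: 5.25
tool_pos: [0.5324, -0.0564, 0.2003]
tcp_rot: [-179.9, 0.1, 5.2]
force: [-0.1, -0.8, -9.0]
grip_width: 0.0333
finger_force: 61.0
```

```bash
python3 - <<'E'
from h import *
from scipy.optimize import least_squares
f=grab('side'); C=cloud(f); p=robot.read_state()['tool_pos']; go(.5313,-.0553,.12)
d=np.hypot(C[...,0]-p[0],C[...,1]-p[1])
q=(d<.025)&(abs(C[...,2]-.234)<.006); print('cap side',q.sum(),C[q].mean(0))
print('spigot side',onz(f,367.6,215,.058),onz(f,367.6,213.8,.065))
f=grab('top'); C=cloud(f); m=(d<9)
d=np.hypot(C[...,0]-p[0],C[...,1]-p[1]); m=(d<.075)&(abs(C[...,2]-.196)<.006)&(f['z_map']>0); print(m.sum())
if m.sum()>100:
    cs=max(cv2.findContours(m.astype(np.uint8),0,cv2.CHAIN_APPROX_NONE)[0],key=len)[:,0]; P=np.array([onz(f,*q,.195) for q in cs]); P=P[np.hypot(P[:,0]-p[0],P[:,1]-p[1])>.052]
    r=least_squares(lambda c:np.hypot(P[:,0]-c[0],P[:,1]-c[1])-.064,p[:2],loss='soft_l1',f_scale=.001); print('disc top',r.x,len(P))
E
```

```text
clk 5.3 tcp [ 0.5322 -0.0578  0.2004] rot [1.8e+02 1.0e-01 5.1e+00] j6 74.1 F [-0.1 -0.9 -8. ] w 0.0333
units [-0.02 -0.09  2.68]
cap side 258 [ 0.53693534 -0.05611462  0.23590853]
spigot side [ 0.5334433  -0.05411465  0.058     ] [ 0.53520362 -0.05495168  0.065     ]
1062
disc top [ 0.5327341  -0.05916685] 98
```

{"name": "jog_arm", "arguments": {
  "commands": "-0.03 -0.05 0.5 0; 0 0 0.8 0; 0 0 0.8 0; 0 0 0.8 0; 0 0 0.3 0"
}}

```text
clock: 5.85
tool_pos: [0.529, -0.058, 0.1025]
tcp_rot: [-179.9, 0.3, 4.9]
force: [-1.8, -0.1, -8.7]
grip_width: 0.0335
finger_force: 61.1
```

{"name": "jog_arm", "arguments": {
  "commands": "0 0 0.1 0; 0 0 0.1 0; 0 0 0.1 0; 0 0 0.1 0; 0 0 0 0"
}}

```text
clock: 6.35
tool_pos: [0.5322, -0.057, 0.0937]
tcp_rot: [180.0, -0.1, 5.0]
force: [0.8, -0.9, -7.4]
grip_width: 0.0331
finger_force: 61.2
```

{"name": "jog_arm", "arguments": {
  "commands": "0 0 0.05 0; 0 0 0.05 0; 0 0 0.03 0; 0 0 0 0; 0 0 0 0"
}}

```text
clock: 6.85
tool_pos: [0.5326, -0.0563, 0.0897]
tcp_rot: [-179.9, -0.1, 4.9]
force: [2.0, 4.8, -4.9]
grip_width: 0.0335
finger_force: 61.4
```

{"name": "jog_arm", "arguments": {
  "commands": "0 0 0.04 0; 0 0 0.04 0; 0 0 0 0; 0 0 0 0"
}}

```text
clock: 7.25
tool_pos: [0.5328, -0.0566, 0.0893]
tcp_rot: [-180.0, -0.1, 5.0]
force: [-2.8, 5.6, 7.4]
grip_width: 0.0336
finger_force: 64.7
```

Contact at the pegs' height: Fz has risen by about 15 N and the rotor is 12 mm above home, which matches. Turning with light pressure.

{"name": "jog_arm", "arguments": {
  "commands": "0 -0.03 0 -0.6; 0 0 0 -0.6; 0 0 0 -0.6; 0 0 0 -0.6; 0 0 0 -0.6"
}}

```text
clock: 7.75
tool_pos: [0.5326, -0.0564, 0.0891]
tcp_rot: [179.9, -0.1, 18.9]
force: [-2.7, 3.4, 4.4]
grip_width: 0.0335
finger_force: 65.9
```

{"name": "jog_arm", "arguments": {
  "commands": "0 0 0 -0.6; 0 0 0 -0.6; 0 0 0 -0.6; 0 0 0 -0.6; 0 0 0 -0.6"
}}

```text
clock: 8.25
tool_pos: [0.5327, -0.0565, 0.0892]
tcp_rot: [179.9, -0.0, 32.6]
force: [-2.3, 2.7, 4.3]
grip_width: 0.0331
finger_force: 65.6
```

{"name": "jog_arm", "arguments": {
  "commands": "0 0 0 -0.6; 0 0 0 -0.6; 0 0 0 -0.6; 0 0 0 -0.6; 0 0 0 -0.6"
}}

```text
clock: 8.75
tool_pos: [0.5326, -0.0567, 0.0892]
tcp_rot: [179.9, 0.0, 46.4]
force: [-2.8, 2.8, 6.5]
grip_width: 0.0331
finger_force: 64.1
```

{"name": "jog_arm", "arguments": {
  "commands": "0 0 0 -0.6; 0 0 0 -0.6; 0 0 0 -0.6; 0 0 0 -0.6"
}}

```text
clock: 9.15
tool_pos: [0.5326, -0.0571, 0.0892]
tcp_rot: [179.9, 0.1, 57.4]
force: [-2.5, 0.6, 4.8]
grip_width: 0.0333
finger_force: 63.9
```

{"name": "jog_arm", "arguments": {
  "commands": "0 0 0 -0.6; 0 0 0 -0.6; 0 0 0 -0.6; 0 0 0 -0.6"
}}

```text
clock: 9.55
tool_pos: [0.531, -0.0571, 0.0866]
tcp_rot: [-180.0, 0.1, 68.4]
force: [0.5, 0.9, -8.8]
grip_width: 0.0333
finger_force: 61.8
```

It dropped: the load came off and z is down to 0.0866. Lowering to home.

{"name": "jog_arm", "arguments": {
  "commands": "0 0 0.06 0; 0 0 0.06 0; 0 0 0.06 0; 0 0 0 0"
}}

```text
clock: 9.95
tool_pos: [0.531, -0.0562, 0.0809]
tcp_rot: [-179.9, 0.0, 68.2]
force: [-1.3, -1.4, -7.8]
grip_width: 0.0332
finger_force: 61.8
```

{"name": "jog_arm", "arguments": {
  "commands": "0 0 0.06 0; 0 0 0.06 0; 0 0 0.03 0; 0 0 0 0; 0 0 0 0"
}}

```text
clock: 10.45
tool_pos: [0.5321, -0.0561, 0.0777]
tcp_rot: [180.0, -0.0, 68.2]
force: [-2.0, 1.3, -2.0]
grip_width: 0.0333
finger_force: 63.4
```

{"name": "jog_arm", "arguments": {
  "commands": "0 0 0.03 0; 0 0 0.02 0; 0 0 0 0; 0 0 0 0"
}}

```text
clock: 10.85
tool_pos: [0.5322, -0.0561, 0.0775]
tcp_rot: [180.0, -0.0, 68.2]
force: [-4.7, 1.6, 8.1]
grip_width: 0.0333
finger_force: 65.5
```

{"name": "jog_arm", "arguments": {
  "commands": "0 0 0 0; 0 0 0 0; 0 0 0 0; 0 0 0 0; 0 0 0 0",
  "hand": 1
}}

```text
clock: 11.35
tool_pos: [0.5319, -0.0563, 0.0756]
tcp_rot: [180.0, -0.0, 68.2]
force: [-0.3, 0.4, 0.4]
grip_width: 0.0855
finger_force: 0.0
```

{"name": "jog_arm", "arguments": {
  "commands": "0 0 -0.3 0; 0 0 -0.6 0; 0 0 -1 0; 0 0 -1 0; 0 0 -1 0"
}}

```text
clock: 11.85
tool_pos: [0.5316, -0.0562, 0.1942]
tcp_rot: [180.0, -0.0, 68.2]
force: [0.4, 0.5, -0.2]
grip_width: 0.0852
finger_force: 0.0
```

```bash
python3 - <<'E'
from h import *
go(.3,-.2,.25)
for n in('top','side'):
    f=grab(n); C=cloud(f); d=np.hypot(C[...,0]-.5335,C[...,1]+.057); 
    for lo,hi in((.055,.075),(.105,.121)):
        m=(d<.06)&(C[...,2]>lo)&(C[...,2]<hi)&(f['z_map']>0); print(n,lo,m.sum(), C[m].mean(0) if m.sum() else '', np.median(C[m][:,2]) if m.sum() else '')
E
```

```text
clk 11.85 tcp [ 0.5316 -0.0562  0.1942] rot [180.   -0.   68.2] j6 11.1 F [ 0.4  0.5 -0.2] w 0.0852
units [-7.32 -5.39 -1.86]
top 0.055 529 [ 0.51695767 -0.08184539  0.07307547] 0.0732454930862163
top 0.105 30 [ 0.52465639 -0.07011218  0.11214763] 0.11196112224426225
side 0.055 207 [ 0.51963189 -0.0880268   0.07320985] 0.07320024216135468
side 0.105 130 [ 0.53125348 -0.0612527   0.1135987 ] 0.11360982380862394
```

The rotor is home: the disc top reads 0.073 in both views, which is 45 + 28 mm. Next I go up over the lid with fingers shut, turning the tool to line up with the dryer.

{"name": "jog_arm", "arguments": {
  "commands": "0 0 -1 1; 0 0 -1 1; 0 0 -1 1; 0 0 -1 1; 0 0 -1 1",
  "hand": -1
}}

```text
clock: 12.45
tool_pos: [0.5311, -0.0561, 0.3431]
tcp_rot: [-179.9, 0.0, 45.1]
force: [-0.0, 0.3, 0.2]
grip_width: 0.012
finger_force: 0.0
```

{"name": "jog_arm", "arguments": {
  "commands": "0 0 -1 1; 0 0 -1 1; 0 0 -0.5 1; 0 0 0 1; 0 0 0 1"
}}

```text
clock: 12.95
tool_pos: [0.5317, -0.0562, 0.4179]
tcp_rot: [180.0, -0.0, 22.2]
force: [0.5, 0.5, -0.3]
grip_width: -0.0003
finger_force: 0.0
```

{"name": "jog_arm", "arguments": {
  "commands": "0 0 0 1; 0 0 0 0.4; 0 0 0 0"
}}

```text
clock: 13.25
tool_pos: [0.5313, -0.0561, 0.4168]
tcp_rot: [-180.0, 0.1, 16.0]
force: [-0.2, -1.0, -0.0]
grip_width: -0.0002
finger_force: 0.0
```

```bash
python3 - <<'E'
from h import *
go(.707,-.007,.42)
f=dict(np.load('top0.npz')); g=dict(np.load('side0.npz'))
P=np.concatenate([cloud(x)[x['z_map']>0] for x in(f,g)])
D=P[:,:2]-[.534,-.0567]; a=np.radians(16); b=D@[np.cos(a),np.sin(a)]; l=D@[-np.sin(a),np.cos(a)]
for lo,hi in((.1,.2),(.2,.3),(.3,.5),(.5,.8)):
    m=(P[:,2]>lo)&(P[:,2]<hi)&(b>.05)&(b<.42)&(abs(l)<.2)
    H,_,_=np.histogram2d(b[m],l[m],bins=[np.arange(.05,.43,.06),np.arange(-.2,.21,.08)]); print(lo,hi); print(H.astype(int))
t=(P[:,2]>.325)&(P[:,2]<.36)&(b>.08)&(b<.17)&(abs(l)<.1); print('tab b,l,z',b[t].min(),b[t].max(),l[t].mean(),P[t][:,2].max())
E
```

```text
clk 13.25 tcp [ 0.5313 -0.0561  0.4168] rot [-1.8e+02  1.0e-01  1.6e+01] j6 63.3 F [-0.2 -1.  -0. ] w -0.0002
units [ 6.08  0.04 -0.11]
0.1 0.2
[[  85  398 1053  280 1539]
 [ 148  375  997  420 1315]
 [   0   41    0    0 1338]
 [   0   55    0  248  977]
 [   0    0    0    2 1247]
 [   0    0    0    0    0]]
0.2 0.3
[[   0    0    0    0  363]
 [ 192 1688 2423 1505 1481]
 [   0    0    0    0 2807]
 [   0    0    0   58 3394]
 [   0    0    0    0 1470]
 [   0    0    0    0    0]]
0.3 0.5
[[   0    0    0    0    0]
 [   0  216 1505  154    0]
 [   0    0    0    0    0]
 [   0    0    0    0    0]
 [   0    0    0    0    0]
 [   0    0    0    0    0]]
0.5 0.8
[[   0    0    0    0    0]
 [   0    0    0    0    0]
 [   0    0    0    0    0]
 [   0    0    0    0    0]
 [   0    0    0    0    0]
 [4949 2362   99    0    0]]
tab b,l,z 0.13215226715053838 0.14738508662588412 -0.0025376456498443787 0.3491744830387069
```

The space behind the lid is clear. The tab is at b≈0.14 and z up to 0.349, centred laterally.

{"name": "jog_arm", "arguments": {
  "commands": "1 0 0 0; 1 0 0 0; 1 0 0 0; 1 0 0 0; 1 0 0 0"
}}

```text
clock: 13.75
tool_pos: [0.6768, -0.0145, 0.4168]
tcp_rot: [-180.0, 0.1, 16.0]
force: [-0.4, -0.6, 0.9]
grip_width: 0.0002
finger_force: 0.0
```

{"name": "jog_arm", "arguments": {
  "commands": "1 0 0 0; 0.3 0 0 0; 0 0 1 0; 0 0 1 0; 0 0 1 0"
}}

```text
clock: 14.25
tool_pos: [0.7128, -0.0043, 0.3265]
tcp_rot: [180.0, 0.0, 16.0]
force: [-0.2, -0.4, 0.1]
grip_width: 0.0
finger_force: 0.0
```

{"name": "jog_arm", "arguments": {
  "commands": "0 0 0.7 0; 0 0 0 0; -0.4 0 0 0; -0.3 0 0 0; 0 0 0 0"
}}

```text
clock: 14.75
tool_pos: [0.6928, -0.0104, 0.3086]
tcp_rot: [180.0, -0.1, 16.0]
force: [0.3, 0.3, -0.1]
grip_width: -0.0001
finger_force: 0.0
```

```bash
cat >> h.py <<'E'
def dry():
    s=robot.read_state(); p=np.array(s['tool_pos']); D=p[:2]-[.534,-.0567]; a=np.radians(16)
    print('clk',s['clock'],'b',D@[np.cos(a),np.sin(a)],'l',D@[-np.sin(a),np.cos(a)],'z',p[2],'F',np.round(s['force'],1))
E
python3 -c "
from h import *
dry(); grab('side','side4')
for th in (1.5,1.3,1.1,.9,.7,.5,.3,.15,0):
  r=.18; print(th, 'b',round(.106-(r*np.cos(th)-.002*np.sin(th)-.011),3),'z',round(.122+r*np.sin(th)+.002*np.cos(th),3))
"
```

```text
clk 14.75 b 0.16543776555692308 l 0.0007131239778196757 z 0.30855407278185354 F [ 0.3  0.3 -0.1]
1.5 b 0.106 z 0.302
1.3 b 0.071 z 0.296
1.1 b 0.037 z 0.283
0.9 b 0.007 z 0.264
0.7 b -0.019 z 0.239
0.5 b -0.04 z 0.21
0.3 b -0.054 z 0.177
0.15 b -0.061 z 0.151
0 b -0.063 z 0.124
```

View pics/side4.png

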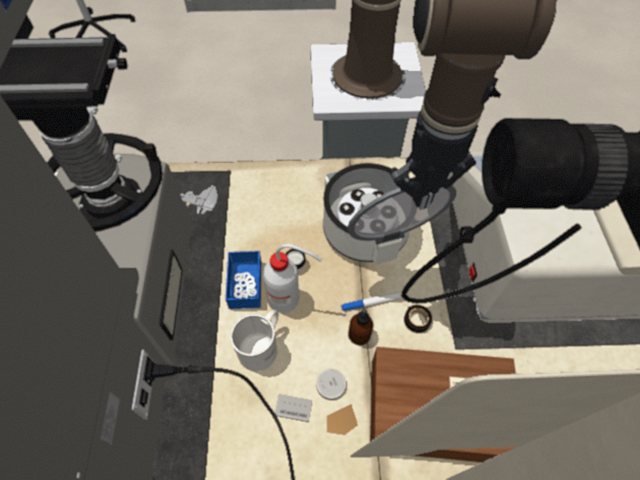

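The side view shows the shut fingers behind the lid's upper edge at about (425,185), the rotor seated in the drum at (365,210), and nothing else disturbed. Pushing the lid along its arc.

{"name": "jog_arm", "arguments": {
  "commands": "-0.5 0 0 0; -0.5 0 0 0; -0.5 0 0.1 0; -0.5 0 0.1 0; 0 0 0 0"
}}

```text
clock: 15.3
tool_pos: [0.6372, -0.0265, 0.3063]
tcp_rot: [179.8, -0.5, 16.0]
force: [-2.8, 0.8, 10.1]
grip_width: -0.0002
finger_force: 0.0
```

{"name": "jog_arm", "arguments": {
  "commands": "-0.6 0 0.1 0; -0.6 0 0.1 0; -0.6 0 0.2 0; -0.5 0 0.2 0; 0 0 0 0"
}}

```text
clock: 15.8
tool_pos: [0.5683, -0.0457, 0.2831]
tcp_rot: [180.0, -0.0, 15.9]
force: [0.7, -0.2, -1.2]
grip_width: -0.0002
finger_force: 0.0
```

```bash
python3 -c "
from h import *
dry(); f=grab('side'); C=cloud(f); D=C[...,:2]-[.534,-.0567]; a=np.radians(16); b=D@[np.cos(a),np.sin(a)]; l=D@[-np.sin(a),np.cos(a)]
m=(C[...,2]>.15)&(abs(l)>.045)&(abs(l)<.1)&(b>-.1)&(b<.15)&(C[...,2]<.36); print(m.sum(), np.median(np.arctan2(C[m][:,2]-.122,.106-b[m])), np.percentile(np.arctan2(C[m][:,2]-.122,.106-b[m]),[10,90]))
"
```

```text
clk 15.8 b 0.0359843840599525 l 0.0011479660466384373 z 0.2830717545877706 F [ 0.7 -0.2 -1.2]
3403 1.1094420450914388 [1.08967733 1.13515503]
```

Lid is at about 1.1 rad and following. Continuing the arc.

{"name": "jog_arm", "arguments": {
  "commands": "-0.5 0 0.3 0; -0.5 0 0.35 0; -0.5 0 0.4 0; -0.4 0 0.45 0; 0 0 0 0"
}}

```text
clock: 16.35
tool_pos: [0.5133, -0.061, 0.2364]
tcp_rot: [-179.9, 0.2, 16.0]
force: [-0.2, 0.7, -0.5]
grip_width: -0.0002
finger_force: 0.0
```

{"name": "jog_arm", "arguments": {
  "commands": "-0.35 0 0.5 0; -0.35 0 0.5 0; -0.25 0 0.55 0; -0.2 0 0.55 0; 0 0 0 0"
}}

```text
clock: 16.85
tool_pos: [0.4806, -0.0703, 0.1734]
tcp_rot: [-179.9, 0.2, 16.0]
force: [-0.0, -0.9, 0.1]
grip_width: -0.0002
finger_force: 0.0
```

{"name": "jog_arm", "arguments": {
  "commands": "-0.12 0 0.4 0; -0.12 0 0.45 0; -0.05 0 0.4 0; 0 0 0.25 0; 0 0 0 0"
}}

```text
clock: 17.35
tool_pos: [0.4722, -0.0728, 0.1285]
tcp_rot: [-179.9, 0.1, 16.0]
force: [0.2, 0.2, -0.1]
grip_width: -0.0004
finger_force: 0.0
```

```bash
python3 -c "
from h import *
dry()"
```

```text
clk 17.35 b -0.06384076868424976 l 0.001608424515470994 z 0.12848135968208144 F [ 0.2  0.2 -0.1]
```

{"name": "jog_arm", "arguments": {
  "commands": "0 0 0.07 0; 0 0 0.06 0; 0 0 0.04 0; 0 0 0 0; 0 0 0 0"
}}

```text
clock: 17.85
tool_pos: [0.473, -0.073, 0.1246]
tcp_rot: [180.0, -0.0, 16.0]
force: [0.5, -0.2, 1.0]
grip_width: 0.0003
finger_force: 0.0
```

{"name": "jog_arm", "arguments": {
  "commands": "0 0 0.02 0; 0 0 0.02 0; 0 0 0 0; 0 0 0 0"
}}

```text
clock: 18.25
tool_pos: [0.4731, -0.0731, 0.124]
tcp_rot: [180.0, -0.0, 16.0]
force: [-0.8, 0.8, 4.4]
grip_width: -0.0
finger_force: 2.7
```

{"name": "jog_arm", "arguments": {
  "commands": "0 0 0.03 0; 0 0 0.03 0; 0 0 0 0; 0 0 0 0"
}}

```text
clock: 18.65
tool_pos: [0.4731, -0.0731, 0.1238]
tcp_rot: [-180.0, 0.0, 16.0]
force: [-5.7, 1.9, 16.1]
grip_width: -0.0001
finger_force: 8.0
```

{"name": "jog_arm", "arguments": {
  "commands": "0 0 -0.5 0; 0 0 -1 0; 0 0 -1 0; 0 0 -1 0; 0 0 -1 0"
}}

```text
clock: 19.15
tool_pos: [0.4726, -0.0729, 0.2574]
tcp_rot: [-180.0, -0.0, 16.0]
force: [0.6, -0.8, -0.5]
grip_width: 0.0001
finger_force: 0.0
```

{"name": "jog_arm", "arguments": {
  "commands": "-1 0 0 0; -1 0 0 0; -1 0 0 0; 0 0 0 0; 0 0 0 0"
}}

```text
clock: 19.65
tool_pos: [0.3864, -0.0979, 0.2566]
tcp_rot: [180.0, -0.1, 15.9]
force: [1.0, -0.5, -0.1]
grip_width: 0.0001
finger_force: 0.0
```

```bash
python3 -c "
from h import *
dry(); f=grab('side','side5'); C=cloud(f); D=C[...,:2]-[.534,-.0567]; a=np.radians(16); b=D@[np.cos(a),np.sin(a)]; l=D@[-np.sin(a),np.cos(a)]
m=(np.hypot(b,l)<.1)&(C[...,2]>.1)&(C[...,2]<.2)&(f['z_map']>0); A=np.c_[b[m],l[m],np.ones(m.sum())]; print(m.sum(),np.linalg.lstsq(A,C[m][:,2],rcond=None)[0])
"
```

```text
clk 19.65 b -0.15324747813216608 l 0.0010783483380989562 z 0.25657481098289875 F [ 1.  -0.5 -0.1]
6067 [-0.01169299  0.01256255  0.12365043]
```

View pics/side5.png

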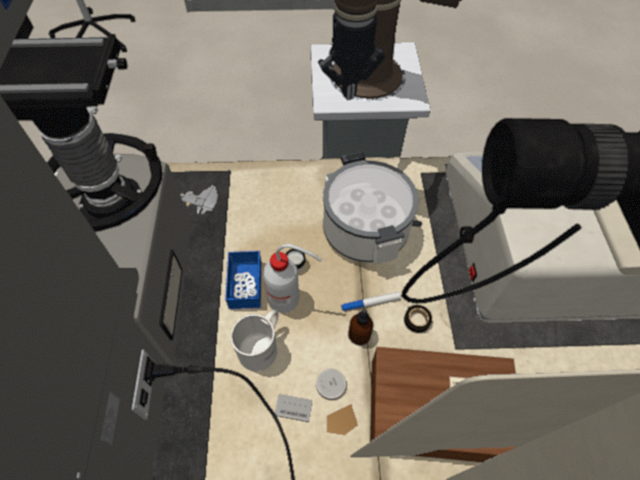

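The lid lies flat on the rim at (370,200), with a slope of about 0.01 that is within calibration error. The rotor shows beneath it, the bystanders haven't moved, and the arm is clear. Handing in.

```bash
python3 -c "
from h import *
print(robot.close_job())"
```

```text
the job is handed in; nothing more can be done
None
```

I handed the job in at about 20 s: the rotor is fully home on the platter, the lid is shut, the arm is clear and the bystanders look undisturbed, though the judge's verdict was not shown.

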